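# Hang the rear door on the model's hinge pintles

### The arm

A 6-joint arm with a two-finger parallel gripper is mounted at the origin on the work surface. World frame = base frame: x ahead of the robot, y to its left, z up, the work surface at z = 0. Lengths are in mm, angles in rad, forces in N, time in s.
With the tool pointing down it reaches from about 250 to 725 mm from the base axis. Payload 9.7 kg.
Tool frame: the origin (TCP) lies on the centre line of the jaws, within the pads' length; the fingertips stand 17 mm ahead of it and the grasp point (between the pads) lies 2 mm behind it; z points along the fingers, y is the line along which they close (so a half turn about z gives the same grasp; the last joint's range is limited). The gripper opens to 85 mm and grips with 20 to 120 N. Pads are 22 mm wide; open, the fingers measure 114 mm over their backs; the gripper's body (76 mm by 85 mm) begins 54 mm behind the grasp point. The pads swing forward as they close: fully open they stand 13 mm farther back than shut.
Start: joints at [0, 0.087, 0.176, 1.66, 0, 1.571], TCP at [549.997, -0, 248.284] pointing down, gripper open.
Joint ranges: [-3.13, 3.13], [-0.85, 1.81], [-1.15, 1.24], [-2.2, 2.28], [-1.44, 1.52], [-3.14, 3.14]. Speed limits (rad/s): [2.22, 2.22, 2.57, 3.14, 3.14, 3.14].

### API

Orientations are given as [roll, pitch, yaw] about the fixed x, y, z axes, in that order (R = Rz(yaw) Ry(pitch) Rx(roll)).
In Python, from cell import bot gives the robot as it stands. The module is installed in compiled form; this text tells all that it offers.
- The arm moves only by the tool carry_out, never from a script. Its argument "moves" is a list that holds one entry, the list of rows, each a list of 5 numbers: the shift along the tool's x, y, z each as a share of 5 cm, from -1 to 1, then the turn about the tool's z as a share of 5 degrees, from -1 to 1, then the opening, from -1 (shut) to 1 (fully open), so that 0 is half open. In form: [[[dx, dy, dz, turn, gripper], ...]]. A call has 1 to 10 rows; each row shifts and turns the commanded pose from where the row before left it, along the tool's axes as they then stand; what a row does not reach is not made up. A row lasts 1/10 s, in which the tool goes at most 50 mm and 8.59 degrees, less where a joint would pass 70% of its speed; a pose out of reach is approached as far as the arm can. A call with a number of a shift or a turn outside -1 to 1 is refused whole. A call with a gripper value outside its range is refused whole. The fingers move at their own pace and stop on an object; the grip force is fixed at half the most. Time passes only in rows, so rows that do not move let the fingers close. It gives the time, the measured TCP pose, the force, the opening and the grip force at its end, in the units of the state.
- bot.read_state(): the state, without advancing time (a new reading comes with each control period).
- bot.camera(name): name is "scene" or "side" or "wrist"; returns the picture (400x640x3 uint8, blue, green, red); there is no depth.
- bot.get_calibration(name): a dict with "intrinsics" (3x3 intrinsics, pixels), "view" (4x4, takes a point from world to camera coordinates). Camera axes: x right, y up, looking along -z (the intrinsics and any distortion apply to the point x, -y, -z); pixel columns grow to the right and rows downward; lengths in mm; the calibration is good to about 2 mm. A picture is of the moment at which its call begins: read the wrist's pose just before it. get_calibration takes no time and is no camera call; for the wrist camera it gives the pose at the moment of the call.
- bot.sign_off(): hands the job in; it is judged then, once.
Trained networks look in the newest picture that a camera, given by its name, has taken for a name from the list of things; names that differ only in an ending like _2 or _b are one class to them, and where a whole thing is asked for, a point or a joint stands for the part that bears it (a point fixed in the world has none). Each returns a list of dicts, best first, with "score" (0 to 1); they miss things now and then, are a little off and sometimes report something else, mostly with a low value. They report only what shows in the picture. A call takes as long as a camera call.
- bot.find_in(label, camera): "xyz" ([x, y, z] in mm, in world coordinates, good to about 4 mm: the middle of the surface that is visible of it).
- bot.masks_of(label, camera): "mask" (400x640 bool, what is visible of it).
- bot.landmark_of(label, camera): "xyz" ([x, y, z] in mm, in world coordinates, good to about 4 mm: a listed point, or the origin of a listed thing).
The state is a dict: "t": time; "joint_pos": joint angles; "joint_vel": joint speeds; "joint_efforts": joint torques, N m; "tcp_pos": TCP position; "ee_rot": TCP orientation; "ft_force": force on the tool from outside, world axes, zero at the start; "torque": the same for the moment, N m; "width": opening from 0.0 (shut) to 1.0 (fully open); "grasp_force": force on a finger pad.
Only numpy, scipy, OpenCV 4.12 (cv2) and the standard library are available. Lean on these libraries where they do the work, as an engineer would, in place of code of your own. Each camera call takes 0.05 s, during which the arm holds its last target. There are 200 camera calls.

### The job

Take the loose rear door out of the wooden drying rack and hang it on the big scale model: both hinge sockets of the door go down over the two upright steel pintles of the hinge post, fully home on their shoulders. Lower it in the grip all the way rather than dropping it, then let go; it may stay swung open at any angle. Leave the two paint jars standing where they are.

Things in the scene. Friction and masses are not known exactly. Their poses are not given: they have to be found in the camera images.
- door: Loose olive plastic door, 0.13 to 0.25 kg, upright in the rack's slot; shallow ribs on its faces. Origin: on the hinge axis, level with the lower edge; z up, x along the panel from hinge side to free end, y its thickness. Panel x 10 to 125, y -5 to 5, z 0 to 140 mm. On the hinge side two dark sockets round the z axis, open both ends: 24 mm outside, 15 mm bore, 20 mm long. Centre of mass at x 63 mm
- door_grip (a point): Point in the middle of the panel's thickness, 15 mm below its top edge, above the centre of mass: x 63, y 0, z 125 mm in the door's frame. A good place to pinch the panel across its 10 mm thickness from above
- socket_low (a point): Centre of the bottom mouth of the door's lower socket (12 mm above the panel's lower edge)
- socket_up (a point): Centre of the bottom mouth of the door's upper socket, 90 mm above the lower one
- model: Fixed scale model of an open vehicle body, olive and grey, 180 x 170 mm, on a stand; origin at the centre of its underside, z up. Side walls to z 99, bulkhead 159 mm high at the +x end. The door end is the -x face: sill to z 74, short post at (-84, -75) to z 144, hinge post (14 mm square, to z 176 mm) at (-83, 75). Two brackets 8 mm thick reach from it in -x to the hinge axis at (-108, 75) mm
- pintle_low (a point): Centre of the foot of the lower pintle, on its round shoulder (22 mm diameter), 78 mm above the table; axes as the model's. The pintle is 12 mm in diameter and 24 mm tall, its upper 9 mm tapering to 4 mm. Home: the socket's bottom rests on this shoulder. The space outside the model's -x face is free; a door pointing straight out (x along the model's -x) gives the gripper most room
- pintle_up (a point): The same for the upper pintle, exactly 90 mm above the lower one, so both sockets enter together. As one stands above the other, the door must come in sideways with its sockets 25 to 60 mm above their shoulders (lower socket between the lower pintle's tip and the upper bracket), then go straight down
- rack: Fixed wooden drying rack, 150 x 90 mm base 12 mm thick, origin at the centre of the underside, x along the slot. Two walls 100 mm long (x -45 to 55 mm) and 12 mm thick, tops 40 mm above the table, leave a slot 15 mm wide; the door stands in it on the base, 12 mm above the table, along the rack's x
- paint_a: Paint jar, 38 mm in diameter, 50 mm tall, standing on the table; origin at the centre of its underside, z up
- paint_b: Second paint jar, 38 mm in diameter, 50 mm tall, standing; origin at the centre of its underside, z up

How it is judged:
By the outcome, as a careful person would: the job done as asked, in the order asked, and still so for the second after the job is handed in, with the robot touching nothing.
It also fails if it takes over 45 s, if anything falls off the work surface, if the arm or the gripper's body presses on something with over 40 N, if the wrist force passes 120 N, or if a joint passes its speed limit or range.

## Working session

There is one attempt and no reset: what is moved stays moved. The work goes in short steps, Python scripts to look and compute and a tool call to move; the robot and the scene stay as the last step left them, time stands still between calls to the robot, and variables do not carry over. Pictures are saved under pics/ and viewed, at most 10 in all, crops included, and the job is handed in when it is done.

Besides the shell and the picture viewer there is one more tool, called after "Request:" as name([rows], argument=value, ...), one row to a line, values as JSON. carry_out: Moves the arm, as the interface text tells. Its arguments: {"type":"object","properties":{"moves":{"type":"array"}},"required":["moves"]}

```bash
mkdir -p pics
python3 - <<'E'
from cell import bot
import cv2,numpy as np
s=bot.read_state();print(s['t'],s['tcp_pos'],s['ee_rot'],s['width'])
ims=[]
for c in ['scene','side']:
    im=bot.camera(c);ims.append(im)
    for n in ['door','door_grip','socket_low','socket_up','model','pintle_low','pintle_up','rack','paint_a']:
        print(c,n,[(np.round(d['xyz']).astype(int).tolist(),round(d['score'],2)) for d in bot.landmark_of(n,c)][:3])
cv2.imwrite('pics/a.png',ims[0]);cv2.imwrite('pics/b.png',ims[1])
print(bot.read_state()['t'])
E
```

```text
0.0 [ 5.49795375e+02 -1.41291701e-02  2.47589835e+02] [-3.14028727e+00  2.03435807e-06  1.57079849e+00] 0.999230212224154
scene door [([667, 180, 12], 0.84)]
scene door_grip [([607, 164, 136], 0.69)]
scene socket_low [([667, 179, 17], 0.89)]
scene socket_up []
scene model [([602, -203, 0], 0.75), ([436, -10, 6], 0.57), ([508, -107, 79], 0.24)]
scene pintle_low [([510, -106, 81], 0.61)]
scene pintle_up [([508, -108, 165], 0.65)]
scene rack [([600, 156, -1], 0.89)]
scene paint_a [([785, 9, 0], 0.79), ([437, -4, 2], 0.72)]
side door [([671, 176, 10], 0.64)]
side door_grip [([608, 161, 134], 0.83), ([670, 174, 12], 0.64)]
side socket_low [([664, 180, 23], 0.69)]
side socket_up [([674, 180, 115], 0.68), ([669, 177, 23], 0.47)]
side model [([601, -205, 0], 0.8)]
side pintle_low [([512, -107, 80], 0.71)]
side pintle_up [([509, -110, 169], 0.8)]
side rack [([601, 157, -2], 0.59)]
side paint_a [([781, 12, 1], 0.9), ([436, -6, 2], 0.61)]
1.0
```

View pictures.

View pics/a.png

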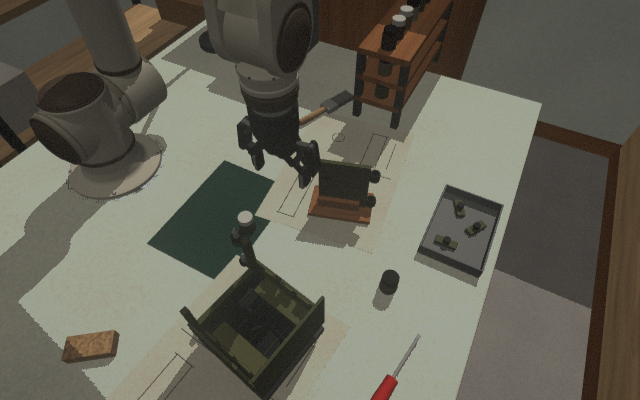

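View pics/b.png

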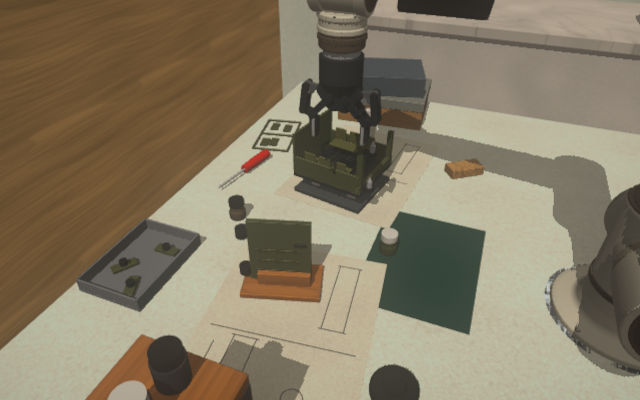

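The scene view shows the door upright in the rack at about (345,180), with sockets on its right. The model is at about (260,330), with the hinge post near (240,245) and a jar just behind it at (245,220). The side view agrees: door at (280,250), model at (345,160). I estimate the door at about 15° and the model's yaw at about -12°.

Request:
carry_out([
  [[0,0,0,1,1],[0,0,0,1,1],[0,0,0,1,1],[0,0,0,1,1],[0,0,0,1,1],[0,0,0,1,1],[0,0,0,1,1],[0,0,0,1,1],[0,0,0,1,1],[0,0,0,1,1]],
])

```text
t: 2.0
tcp_pos: [550.0, 0.0, 248.3]
ee_rot: [3.142, -0.0, 0.695]
ft_force: [0.8, -0.1, -0.3]
width: 1.004
grasp_force: 0.0
```

Run:
```python
from cell import bot
s=bot.read_state();print(s)
```

```text
{'t': 2.0, 'joint_pos': array([ 1.88384988e-05,  8.68883524e-02,  1.75899010e-01,  1.65975205e+00,
       -2.52565366e-05,  2.44704300e+00]), 'joint_vel': array([-1.32018889e-03,  9.60666120e-04, -7.21017892e-07, -1.24322352e-03,
       -2.94845859e-04,  8.67198247e-01]), 'joint_efforts': array([ 1.92352694e-03, -5.20095813e+01,  4.64856434e+01,  1.57537248e-03,
        2.49492832e-04, -1.44156385e+00]), 'tcp_pos': array([5.50015649e+02, 3.59271733e-03, 2.48290069e+02]), 'ee_rot': array([ 3.14153809e+00, -2.60433397e-05,  6.94568489e-01]), 'ft_force': array([ 0.81823513, -0.06432311, -0.33094582]), 'torque': array([-0.02016293, -0.03338405,  0.00663068]), 'grasp_force': 0.0, 'width': 1.0041583693796956}
```

Request:
carry_out([
  [[0,0,0,-1,1],[0,0,0,-1,1],[0,0,0,-1,1],[0,0,0,-1,1],[0,0,0,-1,1],[0,0,0,-1,1],[0,0,0,-1,1],[0,0,0,-1,1],[0,0,0,-1,1],[0,0,0,-1,1]],
])

```text
t: 3.0
tcp_pos: [550.0, 0.0, 248.3]
ee_rot: [3.142, -0.0, 1.574]
ft_force: [0.0, -0.3, -0.2]
width: 1.003
grasp_force: 0.0
```

Request:
carry_out([
  [[0,0,0,-1,1],[0,0,0,-1,1],[0,0,0,-1,1],[0,0,0,-1,1],[0,0,0,-1,1],[0,0,0,-1,1],[0,0,0,-1,1],[0,0,0,-1,1],[0,0,0,-1,1],[0,0,0,-1,1]],
])

```text
t: 4.0
tcp_pos: [550.0, -0.0, 248.3]
ee_rot: [-3.142, 0.0, 2.447]
ft_force: [0.1, -0.4, 0.1]
width: 1.0
grasp_force: 0.0
```

Request:
carry_out([
  [[0,0,0,-1,1],[0,0,0,-1,1],[0,0,0,-1,1],[0,0,0,-1,1],[0,0,0,-1,1],[0,0,0,-1,1],[0,0,0,-1,1],[0,0,0,-1,1],[0,0,0,-1,1],[0,0,0,-1,1]],
])

```text
t: 5.0
tcp_pos: [550.0, 0.0, 248.3]
ee_rot: [3.142, -0.0, -2.963]
ft_force: [0.2, -1.1, 0.2]
width: 0.997
grasp_force: 0.0
```

Request:
carry_out([
  [[-0.28,0.4,0,-1,1],[-0.28,0.4,0,0,1],[-0.28,0.4,0,0,1],[-0.28,0.4,0,0,1],[-0.28,0.4,0,0,1],[-0.28,0.4,0,0,1],[-0.29,0.43,0,0,1],[0,0,0,0,1],[0,0,0,0,1]],
])

```text
t: 5.9
tcp_pos: [610.4, 161.6, 247.9]
ee_rot: [-3.141, -0.001, -2.879]
ft_force: [0.1, 0.7, 0.3]
width: 0.996
grasp_force: 0.0
```

Run:
```python
from cell import bot
import cv2,numpy as np
s=bot.read_state();print(s['t'],s['tcp_pos'],s['ee_rot'],s['joint_pos'])
for c in ['wrist','scene','side']:
    im=bot.camera(c)
    if c=='wrist':cv2.imwrite('pics/c.png',im);print(bot.get_calibration(c))
    for n in ['door','door_grip','socket_low','socket_up','rack']:
        print(c,n,[(np.round(d['xyz']).astype(int).tolist(),round(d['score'],2)) for d in bot.landmark_of(n,c)][:3])
```

```text
5.9 [610.41888122 161.62073488 247.87916148] [-3.14141757e+00 -7.60616218e-04 -2.87878651e+00] [ 2.58906571e-01  2.92181288e-01  4.12057341e-01  1.69143231e+00
 -1.78045679e-04 -3.89956668e-03]
{'intrinsics': array([[300.60551329,   0.        , 324.16964933],
       [  0.        , 300.60551329, 197.62933604],
       [  0.        ,   0.        ,   1.        ]]), 'view': array([[-2.59185274e-01,  9.65827422e-01, -6.20960904e-04,
         3.74545950e+00],
       [-9.17787964e-01, -2.46493755e-01, -3.11297416e-01,
         6.40566620e+02],
       [-3.00812643e-01, -8.01137954e-02,  9.50312335e-01,
        -1.82964663e+02],
       [ 0.00000000e+00,  0.00000000e+00,  0.00000000e+00,
         1.00000000e+00]])}
wrist door [([665, 176, 9], 0.91)]
wrist door_grip [([608, 162, 130], 0.67), ([602, 162, 5], 0.62), ([785, 8, 0], 0.36)]
wrist socket_low [([666, 179, 24], 0.82)]
wrist socket_up [([670, 180, 112], 0.87)]
wrist rack [([598, 160, 2], 0.95)]
scene door [([668, 177, 11], 0.74)]
scene door_grip [([607, 164, 135], 0.72), ([439, -5, 3], 0.37)]
scene socket_low [([666, 179, 22], 0.62)]
scene socket_up [([668, 178, 110], 0.6)]
scene rack [([598, 160, -4], 0.74)]
side door [([671, 177, 7], 0.67)]
side door_grip [([609, 161, 134], 0.76)]
side socket_low [([666, 180, 22], 0.87)]
side socket_up [([671, 179, 114], 0.56)]
side rack [([599, 157, 0], 0.75)]
```

View pics/c.png

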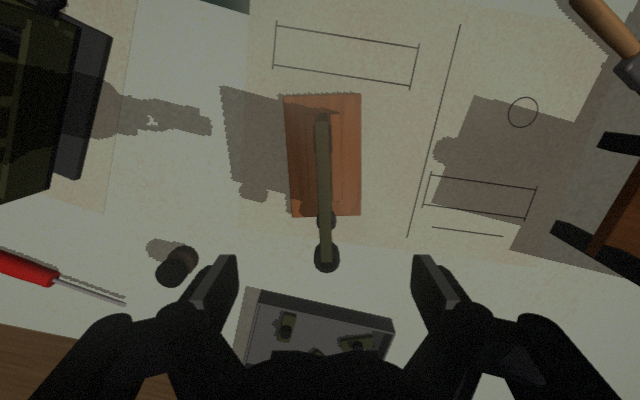

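The wrist view shows the door edge-on from above, running from about (321,115) to the sockets at (327,258), midway between the fingers. I'll check the line.

```bash
cat > h.py <<'E'
from cell import bot
import numpy as np
def back(cal,u,v,z):
    K,V=cal['intrinsics'],cal['view'];R,t=V[:3,:3],V[:3,3]
    p=np.linalg.inv(K)@[u,v,1];d=R.T@(p*[1,-1,-1]);o=-R.T@t
    return o+d*(z-o[2])/d[2]
def proj(cal,P):
    K,V=cal['intrinsics'],cal['view'];c=V[:3,:3]@P+V[:3,3];q=K@(c*[1,-1,-1]);return q[:2]/q[2]
E
python3 - <<'E'
from h import *
import cv2
cal=bot.get_calibration('wrist');m=bot.masks_of('door','wrist')[0]['mask']
im=cv2.imread('pics/c.png')
for v in (130,150,170,190,205):
    u=np.where(m[v])[0];row=im[v,300:345].astype(int).sum(1);print(v,u.min(),u.max(),row.tolist() if v in(150,190) else '',back(cal,u.min(),v,152)[:2].round(1),back(cal,u.max()+1,v,152)[:2].round(1))
print(proj(cal,np.array([608,162,152.])))
E
```

```text
130 313 331  [556.6 137.6] [553.  150.8]
150 313 332 [146, 154, 160, 158, 153, 145, 127, 157, 166, 162, 163, 170, 173, 155, 126, 135, 154, 176, 163, 172, 172, 166, 187, 178, 172, 174, 165, 167, 168, 144, 136, 157, 199, 226, 237, 238, 227, 237, 242, 230, 222, 211, 238, 236, 230] [570.6 141.1] [566.7 155.4]
170 317 330  [584.4 147.8] [581.6 157.9]
190 318 331 [120, 128, 134, 134, 148, 138, 142, 141, 135, 142, 151, 154, 162, 148, 150, 158, 132, 118, 144, 153, 161, 158, 163, 159, 163, 161, 164, 162, 172, 164, 147, 171, 195, 233, 241, 255, 241, 241, 242, 232, 242, 240, 223, 240, 245] [599.4 152.5] [596.6 162.9]
205 318 332  [611.2 155.6] [608.2 166.9]
[327.02439147 203.28933315]
```

Request:
carry_out([
  [[0.04,0,0.4,-0.15,1],[0,0,0.4,0,1],[0,0,0.4,0,1],[0,0,0.4,0,1],[0,0,0.4,0,1],[0,0,0.26,0,1],[0,0,0,0,0.2],[0,0,0,0,-0.4],[0,0,0,0,-1],[0,0,0,0,-1]],
])

```text
t: 7.85
tcp_pos: [609.0, 161.0, 136.5]
ee_rot: [-3.142, 0.002, -2.867]
ft_force: [-0.2, -0.5, -0.3]
width: 0.331
grasp_force: 0.0
```

Request:
carry_out([
  [[0,0,0,0,-1],[0,0,0,0,-1],[0,0,0,0,-1],[0,0,0,0,-1],[0,0,0,0,-1]],
])

```text
t: 8.35
tcp_pos: [608.9, 160.9, 136.1]
ee_rot: [-3.142, 0.002, -2.867]
ft_force: [0.4, 0.8, 5.7]
width: 0.108
grasp_force: 60.1
```

Request:
carry_out([
  [[0,0,-0.1,0,-1],[0,0,-0.2,0,-1],[0,0,-0.3,0,-1],[0,0,-0.4,0,-1],[0,0,-0.4,0,-1],[0,0,-0.4,0,-1],[0,0,-0.12,0,-1],[0,0,0,0,-1]],
])

```text
t: 9.15
tcp_pos: [609.0, 161.0, 232.7]
ee_rot: [-3.142, 0.002, -2.867]
ft_force: [-1.0, -0.1, -1.3]
width: 0.107
grasp_force: 59.2
```

Request:
carry_out([
  [[0,0,0,0.5,-1],[0,0,0,0.5,-1],[0,0,0,0.5,-1],[0,0,0,0.5,-1],[0,0,0,0.5,-1],[0,0,0,0.5,-1],[0,0,0,0.5,-1],[0,0,0,0.5,-1],[0,0,0,0.5,-1],[0,0,0,0.5,-1]],
])

```text
t: 10.15
tcp_pos: [608.2, 160.7, 229.9]
ee_rot: [-3.141, -0.002, 2.978]
ft_force: [-0.2, 0.0, -1.5]
width: 0.109
grasp_force: 59.2
```

Run:
```python
from h import *
s=bot.read_state();y=s['ee_rot'][2];print(s['t'],s['tcp_pos'],np.degrees(y)%360,s['width'],s['grasp_force'])
y-=np.radians(2.3);d=np.array([399,-85])-s['tcp_pos'][:2]
print('tool dx dy',d@[np.cos(y),np.sin(y)],d@[np.sin(y),-np.cos(y)])
```

```text
10.15 [608.21949113 160.73983365 229.92948569] 170.6476179277366 0.1089004953203054 59.183056354522705
tool dx dy 155.2747774950925 -282.9321557993354
```

Request:
carry_out([
  [[0.1,-0.3,0,0.46,-1],[0.3,-0.6,0,0,-1],[0.4,-0.7,0,0,-1],[0.4,-0.7,0,0,-1],[0.4,-0.7,0,0,-1],[0.4,-0.7,0,0,-1],[0.4,-0.7,0,0,-1],[0.4,-0.7,0,0,-1],[0.2,-0.4,0,0,-1],[0.1,-0.16,0,0,-1]],
])

```text
t: 11.15
tcp_pos: [399.2, -86.9, 230.7]
ee_rot: [-3.141, -0.001, 2.938]
ft_force: [0.1, -0.3, -1.6]
width: 0.11
grasp_force: 59.1
```

Request:
carry_out([
  [[0,0,0,0,-1],[0,0,0,0,-1],[0,0,0,0,-1]],
])

```text
t: 11.45
tcp_pos: [401.1, -85.0, 230.9]
ee_rot: [3.141, -0.001, 2.941]
ft_force: [-0.1, 0.1, -0.3]
width: 0.106
grasp_force: 59.1
```

Run:
```python
from h import *
import cv2
s=bot.read_state();print(s['t'],s['tcp_pos'],np.degrees(s['ee_rot'])%360,s['joint_pos'])
ims=[]
for c in ['wrist','scene','side']:
    im=bot.camera(c)
    ims.append(im)
    for n in ['door_grip','socket_low','socket_up','pintle_low','pintle_up','model']:
        print(c,n,[(np.round(d['xyz'],1).tolist(),round(d['score'],2)) for d in bot.landmark_of(n,c)][:2])
    cv2.imwrite(f'pics/d_{c}.png',im)
crop=lambda im,x,y:cv2.resize(im[y:y+150,x:x+200],(400,300),interpolation=cv2.INTER_CUBIC)
cv2.imwrite('pics/d.png',np.vstack([cv2.resize(ims[0],(800,500))[:300],np.hstack([crop(ims[1],120,150),crop(ims[2],250,60)])]))
```

```text
11.45 [401.14390956 -85.02574833 230.90511536] [179.9879606  359.96469475 168.50893829] [-2.09000889e-01 -2.50477716e-01 -1.72868441e-01  1.64902355e+00
  2.04916595e-04 -8.44402631e-03]
wrist door_grip [([398.8, -85.2, 229.0], 0.9)]
wrist socket_low [([463.0, -93.7, 208.0], 0.45)]
wrist socket_up [([463.4, -93.0, 207.8], 0.8)]
wrist pintle_low []
wrist pintle_up []
wrist model []
scene door_grip [([395.5, -82.6, 231.2], 0.77)]
scene socket_low [([461.4, -97.3, 117.0], 0.56)]
scene socket_up [([461.3, -97.0, 208.6], 0.89)]
scene pintle_low [([508.2, -107.6, 81.9], 0.88)]
scene pintle_up []
scene model [([600.5, -203.7, -0.9], 0.97)]
side door_grip [([398.8, -85.9, 227.9], 0.82), ([513.0, -103.2, 77.8], 0.75)]
side socket_low [([459.8, -97.3, 117.3], 0.65), ([507.0, -112.4, 166.2], 0.57)]
side socket_up [([464.7, -96.2, 206.2], 0.81)]
side pintle_low [([512.8, -105.9, 77.7], 0.74), ([782.1, 10.8, 4.8], 0.59)]
side pintle_up [([509.6, -106.3, 169.0], 0.59)]
side model [([601.8, -203.1, 1.3], 0.84)]
```

View pics/d.png

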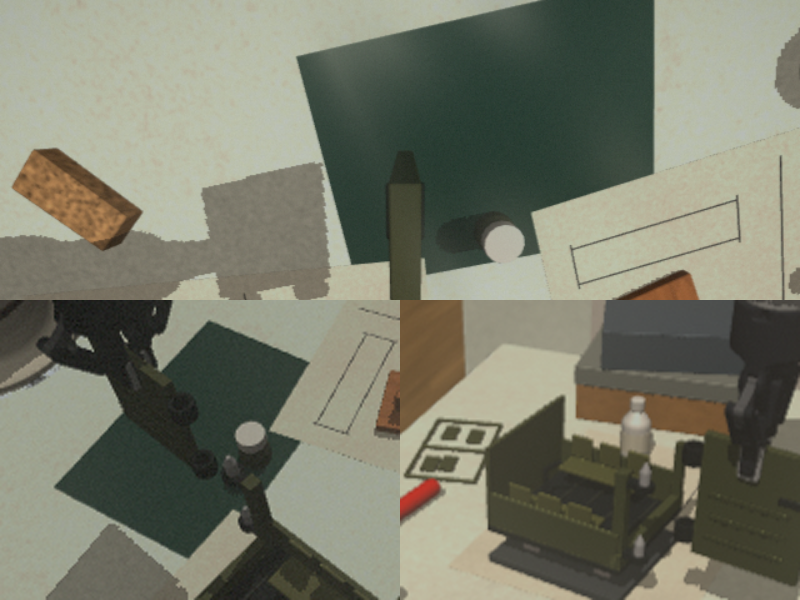

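The wrist view shows the door held squarely. The side crop shows both sockets in line with the steel pintles, about 50 mm short of them and level with the gaps above them. I'll move in at this height and then compare socket with pintle in both views.

Request:
carry_out([
  [[-0.1,0,0,0,-1],[-0.2,0,0,0,-1],[-0.2,0,0,0,-1],[-0.2,0,0,0,-1],[-0.2,-0.01,0,0,-1],[-0.08,0,0,0,-1],[0,0,0,0,-1],[0,0,0,0,-1],[0,0,0,0,-1]],
])

```text
t: 13.4
tcp_pos: [448.3, -95.9, 231.4]
ee_rot: [3.142, 0.0, 2.94]
ft_force: [0.4, 0.1, -1.5]
width: 0.104
grasp_force: 59.1
```

Run:
```python
from h import *
import cv2
s=bot.read_state();print(s['t'],s['tcp_pos'],np.degrees(s['ee_rot'])%360)
cr=[]
for c in ['scene','side']:
    im=bot.camera(c);cv2.imwrite(f'pics/e_{c}.png',im);cal=bot.get_calibration(c)
    for n in ['door_grip','socket_low','socket_up','pintle_low','pintle_up']:
        print(c,n,[(np.round(d['xyz'],1).tolist(),round(d['score'],2)) for d in bot.landmark_of(n,c)][:2])
    o=proj(cal,np.array([510,-107.3,150.]));x,y=(o-[40,56]).astype(int);print(c,x,y)
    cr.append(cv2.resize(im[y:y+112,x:x+80],(400,560),interpolation=cv2.INTER_CUBIC))
    for z in (78,102,168,192):print(z,((proj(cal,np.array([510,-107.3,z]))-[x,y])*5).round())
cv2.imwrite('pics/e.png',np.hstack(cr))
```

```text
13.4 [448.25300356 -95.94721132 231.38193237] [1.79999223e+02 3.42125708e-04 1.68449486e+02]
scene door_grip [([442.7, -95.3, 232.7], 0.62)]
scene socket_low [([508.1, -107.2, 115.9], 0.79), ([435.3, -4.9, 4.1], 0.37)]
scene socket_up [([505.0, -106.0, 206.3], 0.69)]
scene pintle_low [([508.6, -110.3, 80.2], 0.63)]
scene pintle_up [([510.8, -105.8, 165.5], 0.98)]
scene 197 183
78 [234. 378.]
102 [224. 348.]
168 [194. 258.]
192 [182. 222.]
side door_grip [([449.6, -98.3, 229.4], 0.83)]
side socket_low [([508.3, -107.1, 118.3], 0.95)]
side socket_up [([513.1, -109.3, 208.4], 0.68)]
side pintle_low [([511.7, -105.9, 78.9], 0.73)]
side pintle_up []
side 331 103
78 [191. 424.]
102 [195. 379.]
168 [205. 248.]
192 [210. 197.]
```

View pics/e.png

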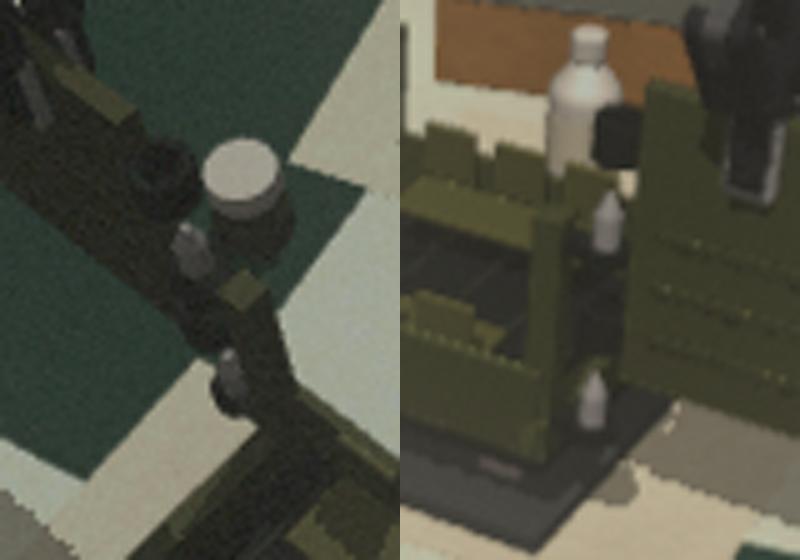

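```bash
cat > ov.py <<'E'
from h import *
import cv2
def panel(c,im,S,zb,P,W=40,H=60,k=10,zc=195):
    cal=bot.get_calibration(c);o=(proj(cal,np.array([509,-107,zc]))-[W/2,H/2]).astype(int)
    a=cv2.convertScaleAbs(cv2.resize(im[o[1]:o[1]+H,o[0]:o[0]+W],(W*k,H*k),interpolation=cv2.INTER_NEAREST),alpha=1.8,beta=10)
    t=np.linspace(0,2*np.pi,40)
    def ring(C,r,z,col):
        p=np.array([(proj(cal,np.array([C[0]+r*np.cos(q),C[1]+r*np.sin(q),z]))-o+.5)*k for q in t]).astype(np.int32);cv2.polylines(a,[p],True,col,1)
    for z in (zb,zb+20):ring(S,12,z,(0,255,255))
    ring(S,7.5,zb+20,(0,255,255))
    for r,z in ((11,168),(6,168),(6,183),(2,192)):ring(P,r,z,(0,0,255))
    return a
E
python3 - <<'E'
from ov import *
zb=231.4-190+168+.0
cv2.imwrite('pics/f.png',np.hstack([panel(c,cv2.imread(f'pics/e_{c}.png'),(508.5,-107.5),208.5,(510,-107.3)) for c in('scene','side')]))
for c in('scene','side'):
    cal=bot.get_calibration(c);f=lambda *p:proj(cal,np.array(p,float))
    print(c,[((f(*(np.array([510,-107,190])+10*e))-f(510,-107,190))/10).round(3).tolist() for e in np.eye(3)])
E
```

```text
scene [[0.46, 0.219], [0.326, -0.411], [-0.105, -0.313]]
side [[-0.464, -0.088], [-0.135, 0.22], [0.035, -0.427]]
```

View pics/f.png

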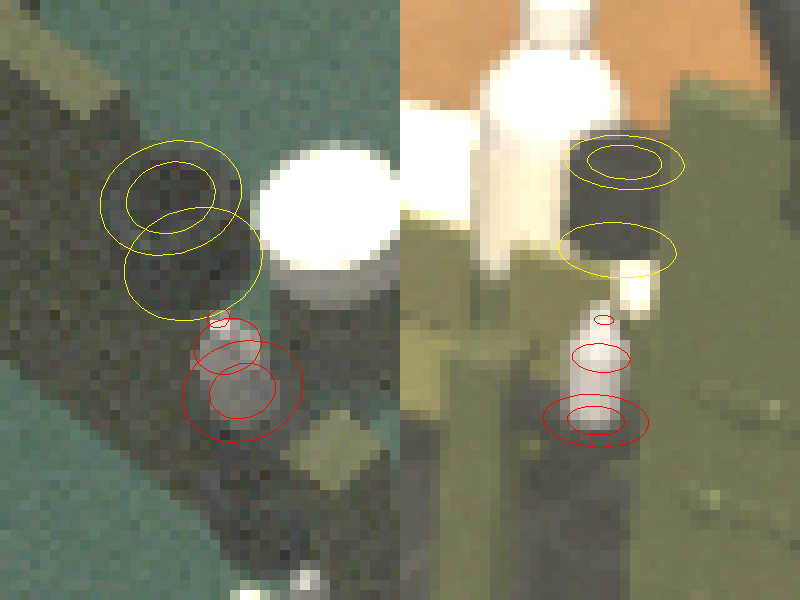

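The overlay puts the upper socket about 3 mm short of the pintle along the door, towards -x. Across the door it looks close. I'll correct, lower to just above the tips and look again.

Request:
carry_out([
  [[-0.03,0,0.06,0,-1],[-0.03,-0.01,0.06,0,-1],[0,0,0.05,0,-1],[0,0,0.05,0,-1],[0,0,0,0,-1],[0,0,0,0,-1],[0,0,0,0,-1]],
])

```text
t: 14.7
tcp_pos: [450.8, -97.0, 219.7]
ee_rot: [-3.142, -0.002, 2.94]
ft_force: [-5.1, 0.2, -2.9]
width: 0.109
grasp_force: 58.9
```

Run:
```python
from ov import *
s=bot.read_state();print(s['t'],s['tcp_pos'],np.degrees(s['ee_rot'])%360)
z=s['tcp_pos'][2]-22.7
out=[]
for c in('scene','side'):
    im=bot.camera(c);cv2.imwrite(f'pics/g_{c}.png',im);
    out.append(panel(c,im,(510,-107.3),z,(510,-107.3)))
    for n in ['socket_low','socket_up','pintle_low','pintle_up']:
        print(c,n,[(np.round(d['xyz'],1).tolist(),round(d['score'],2)) for d in bot.landmark_of(n,c)][:1])
cv2.imwrite('pics/g.png',np.hstack(out))
```

```text
14.7 [450.80801857 -97.0094099  219.74472756] [180.00343553 359.89713056 168.44849426]
scene socket_low [([510.0, -106.5, 101.3], 0.6)]
scene socket_up [([513.2, -109.8, 195.0], 0.69)]
scene pintle_low [([511.1, -105.9, 80.0], 0.92)]
scene pintle_up [([509.6, -107.8, 169.2], 0.96)]
side socket_low [([509.0, -107.4, 105.9], 0.61)]
side socket_up [([514.6, -109.2, 196.5], 0.94)]
side pintle_low []
side pintle_up [([511.0, -110.8, 169.5], 0.71)]
```

View pics/g.png

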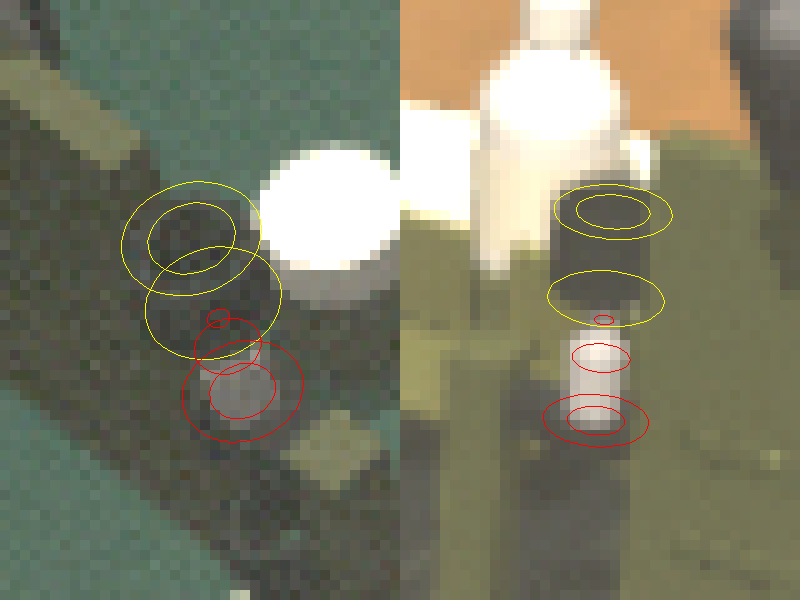

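The views agree to about 1 mm: the socket is directly over the pintle tip. The -5 N in x suggests the panel edge is brushing the upper shoulder, so I'll back out slightly and lower slowly, watching the force.

Request:
carry_out([
  [[0.015,0,0,0,-1],[0,0,0.04,0,-1],[0,0,0.04,0,-1],[0,0,0.04,0,-1],[0,0,0.04,0,-1],[0,0,0,0,-1],[0,0,0,0,-1]],
])

```text
t: 15.9
tcp_pos: [450.5, -96.9, 212.7]
ee_rot: [3.142, 0.0, 2.94]
ft_force: [-5.3, 1.0, 0.2]
width: 0.107
grasp_force: 59.4
```

Request:
carry_out([
  [[0.02,0,0,0,-1],[0,0,0,0,-1],[0,0,0,0,-1]],
])

```text
t: 16.2
tcp_pos: [450.1, -96.9, 212.6]
ee_rot: [3.142, 0.002, 2.94]
ft_force: [0.2, 0.0, -1.4]
width: 0.11
grasp_force: 59.2
```

Free now. Continuing down.

Request:
carry_out([
  [[0,0,0.04,0,-1],[0,0,0.04,0,-1],[0,0,0.04,0,-1],[0,0,0.04,0,-1],[0,0,0,0,-1],[0,0,0,0,-1]],
])

```text
t: 16.8
tcp_pos: [449.6, -96.8, 204.2]
ee_rot: [-3.142, 0.0, 2.94]
ft_force: [1.0, 0.7, -0.7]
width: 0.111
grasp_force: 59.2
```

Request:
carry_out([
  [[0,0,0.04,0,-1],[0,0,0.04,0,-1],[0,0,0.04,0,-1],[0,0,0.02,0,-1],[0,0,0,0,-1],[0,0,0,0,-1]],
])

```text
t: 17.4
tcp_pos: [449.7, -96.8, 197.3]
ee_rot: [-3.142, 0.0, 2.94]
ft_force: [0.8, -0.0, -2.2]
width: 0.108
grasp_force: 59.2
```

Request:
carry_out([
  [[0,0,0.03,0,-1],[0,0,0.03,0,-1],[0,0,0.03,0,-1],[0,0,0.02,0,-1],[0,0,0,0,-1],[0,0,0,0,-1]],
])

```text
t: 18.0
tcp_pos: [449.7, -96.8, 191.7]
ee_rot: [-3.142, -0.0, 2.94]
ft_force: [1.6, -0.8, -2.6]
width: 0.106
grasp_force: 59.1
```

Run:
```python
from ov import *
s=bot.read_state();print(s['t'],s['tcp_pos'],s['ft_force'])
out=[]
for c in('scene','side'):
    im=bot.camera(c);out.append(panel(c,im,(510,-107.3),s['tcp_pos'][2]-22.5,(510,-107.3),W=56,H=84,k=7,zc=150))
cv2.imwrite('pics/h.png',np.hstack(out))
```

```text
18.0 [449.66048983 -96.75252369 191.6933755 ] [ 1.64027836 -0.81994386 -2.58456622]
```

View pics/h.png

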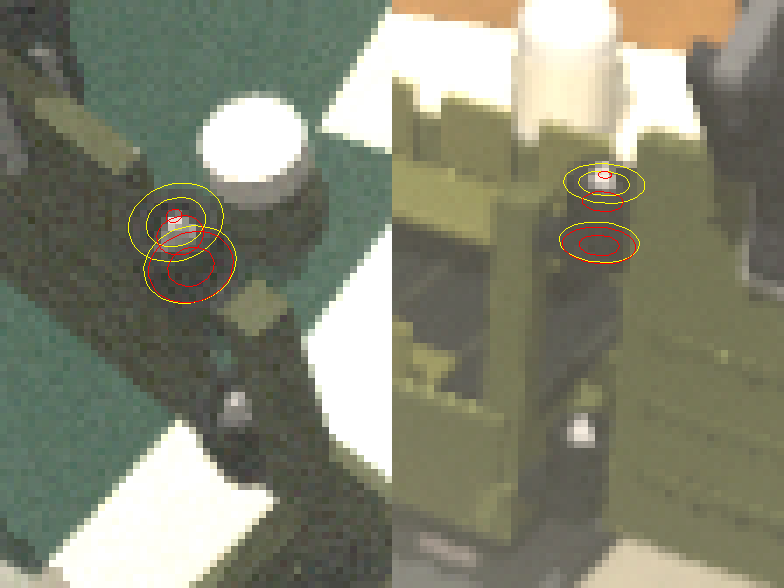

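Both pintle tips show through the tops of their sockets, at about (175,222) and (235,400) in the scene view and (600,178) and (580,430) in the side view. The pintles are engaged with the door nearly home, so I'll lower in small steps until contact.

Request:
carry_out([
  [[0,0,0.02,0,-1],[0,0,0.02,0,-1],[0,0,0,0,-1]],
])

```text
t: 18.4
tcp_pos: [449.6, -96.8, 190.0]
ee_rot: [-3.142, 0.0, 2.94]
ft_force: [0.2, 0.5, 0.8]
width: 0.11
grasp_force: 59.5
```

Request:
carry_out([
  [[0,0,0.02,0,-1],[0,0,0.01,0,-1],[0,0,0,0,-1],[0,0,0,0,-1]],
])

```text
t: 18.8
tcp_pos: [449.6, -96.8, 189.8]
ee_rot: [-3.142, 0.002, 2.94]
ft_force: [-4.9, 0.1, 11.6]
width: 0.107
grasp_force: 61.1
```

It is seated: 11.6 N upward at the expected height. Releasing and retreating upward.

Request:
carry_out([
  [[0,0,-0.01,0,-0.8],[0,0,0,0,-0.6],[0,0,0,0,-0.3],[0,0,0,0,0],[0,0,0,0,0],[0,0,0,0,0],[0,0,-0.1,0,0],[0,0,-0.3,0,0],[0,0,-0.6,0,0],[0,0,-0.6,0,0]],
])

```text
t: 19.8
tcp_pos: [449.3, -96.7, 269.8]
ee_rot: [3.142, -0.001, 2.94]
ft_force: [0.7, -0.3, 0.4]
width: 0.501
grasp_force: 0.0
```

Request:
carry_out([
  [[0,0,-0.5,0,0],[0,0,-0.3,0,0],[0,0,0,0,0],[0,0,0,0,0]],
])

```text
t: 20.2
tcp_pos: [449.7, -96.8, 308.4]
ee_rot: [3.142, -0.0, 2.94]
ft_force: [0.1, -0.8, -0.1]
width: 0.501
grasp_force: 0.0
```

Run:
```python
from ov import *
s=bot.read_state();print(s['t'],s['tcp_pos'],s['ft_force'],s['width'])
out=[]
for c in('scene','side'):
    im=bot.camera(c);out.append(cv2.convertScaleAbs(cv2.resize(im[120:350,110:360] if c=='scene' else im[60:290,220:470],(400,368),interpolation=cv2.INTER_CUBIC),alpha=1.6))
    for n in ['socket_low','socket_up','paint_a']:
        print(c,n,[(np.round(d['xyz'],1).tolist(),round(d['score'],2)) for d in bot.landmark_of(n,c)][:2])
cv2.imwrite('pics/i.png',np.hstack(out))
```

```text
20.2 [449.73427355 -96.7569773  308.42692058] [ 0.0806716  -0.76955195 -0.06811919] 0.5008529661512029
scene socket_low [([509.3, -107.9, 74.9], 0.92), ([598.5, 157.5, -2.2], 0.49)]
scene socket_up [([510.8, -108.9, 167.0], 0.78)]
scene paint_a [([437.0, -6.5, 2.9], 0.62), ([784.9, 7.1, -0.1], 0.6)]
side socket_low [([510.9, -108.7, 74.4], 0.96), ([598.4, 159.8, 1.3], 0.25)]
side socket_up [([515.6, -111.0, 165.3], 0.84)]
side paint_a [([780.6, 9.7, 5.2], 0.66), ([436.5, -4.1, -0.5], 0.58)]
```

View pics/i.png

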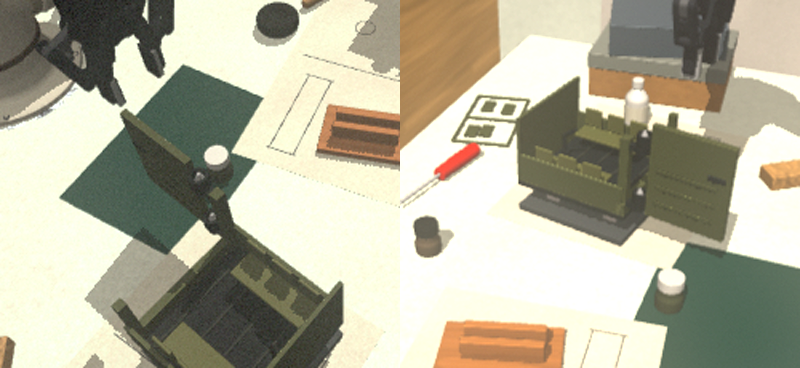

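The door hangs on both pintles with their tips showing, at (200,175) and (212,215) in the scene view. Both jars are still standing where they were, and the gripper is clear.

```bash
python3 -c "
from cell import bot
print(bot.sign_off())"
```

```text
the job is handed in; nothing more can be done
None
```

The door hangs fully home on both pintles, lowered in the grip until it seated and then released; both jars are still in place, and I handed the job in at about 20 s.

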